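Refit the sprung roller in the packing track

TASK

Take the spare white roller from its wooden cradle and refit it in the empty bay of the roller track: its sprung (brass, orange-banded) pin goes down the orange open-topped slot, then push the roller against its spring until the plain steel pin clears the blue bracket, lower it level with the hole, and let the spring carry the plain pin fully home. Push gently, forcing nothing, leave the other things on the bench where they are, and let go of the roller.

Things in the scene. Friction and masses are not known exactly. Their poses are not given: they have to be found in the camera images.
- track: Dark steel foot plate, 320 x 220 x 12 mm, of a short roller track. Origin: centre of its underside on the bench; z up, x along the track, y across it from blue (-y) to orange (+y) bracket. Rails and brackets stand on it, clamped in slotted holes and shifted as one rigid piece by an unmeasured -12 to +12 mm along y. All y values here are for shift 0: add the shift.
- bay (a point): Nominal middle of the empty bay: x = y = 0, 70 mm above the bench, the height where the missing roller's axis belongs. The aluminium rails are 80 mm high; grey fixed rollers, 36 mm diameter, same height, lie at x = -100 and +100 mm. Seated, the roller's plain end rests on the blue bracket's inner face, so its origin is at y = -10 mm plus the shift.
- slot (a point): Nominal point in the ORANGE bracket (x -35 to 35 mm) on its slot's back wall, y = 78 mm, 70 mm up. Slot: vertical, open at the top and to the bay, 14 mm wide in x, 9 mm deep (bracket's inner face y = 69), floor 65 mm above the bench, straight sides up to 96 mm, then flaring to 34 mm wide at 114 mm, where the back wall also ends.
- hole (a point): Nominal centre of the mouth of the BLUE bracket's blind hole, on its inner face, y = -75 mm, 70.5 mm above the bench. Hole: square, 14 mm wide in x, from 63.5 to 77.5 mm above the bench, 13 mm deep towards -y. Bracket: x -35 to 35 mm, 16 mm thick, top 82 mm above the bench, closed above the hole.
- roller: Spare white roller: tube 36 mm diameter, 130 mm long, about 0.27 kg. Origin: middle of the tube on its axis; y along the axis to the sprung end (orange band). Both pins are smooth (friction 0.15), round-nosed, 10 mm diameter. Held level with its sprung tip on the slot's back wall, its tube clears the blue bracket when the sprung pin is pressed in 3 mm, its plain pin at 13 mm.
- sprung_pin (a joint): How far the brass pin is pressed into the roller, m: 0 free, 0.0155 at its hard stop, 0.003 when the roller is seated. Its spring resists with 1 N at first, 4.9 N at the stop (0.25 N per mm). Pins and brackets are damaged above 18 N.
- plain_tip (a point): Outer tip of the rigid steel pin (stands out 10 mm), on the roller's axis 75 mm from its origin towards -y.
- sprung_tip (a point): Outer tip of the brass sprung pin (stands out 26 mm when free), on the roller's axis 91 mm from its origin towards +y when free.
- cradle: Wooden cradle fixed to the bench, 70 x 130 mm, that holds the spare roller level, axis along the cradle's y, 65 mm above the bench, on two V supports at y = -45 and +45 mm (14 mm wide, their tips about 65 mm above the bench); open between them. Origin: centre of its underside.
- parts_tray: bystander: blue open tray 70 x 220 x 45 mm, origin centre of underside
- old_roller: bystander: worn grey roller lying in the blue tray, 36 mm diameter, 170 mm over its dark pins, origin under its middle
- carton: bystander: cardboard carton 100 x 140 x 90 mm, origin centre of underside
- mug: bystander: blue mug, 82 mm diameter, 95 mm high, origin centre of underside
- jar: bystander: glass jar 70 mm diameter, 90 mm high, origin centre of underside
- screwdriver: bystander: screwdriver lying on the bench
- wrench: bystander: wrench lying on the bench

How it is judged:
On the way, in this order (a step that is already met when the one before it is completed fails the run):
1. the spare roller is lifted out of its cradle (height (world z) of roller above 0.085 m), for 0.1 s.
2. the roller is between the brackets, nearly level, its brass pin in the slot and pressed in by more than 11 mm (value of joint sprung_pin above 0.011 m and x of sprung_tip in the frame of track between -0.01 and 0.01 m and y of sprung_tip in the frame of track between 0.063 and 0.093 m and z of sprung_tip in the frame of track between 0.06 and 0.114 m), for 0.1 s.
At the end, for the whole second after the job is handed in: Released and at rest in the bay: both pin tips within 5 mm of the bay's centre line and at axis height (plain 64 to 75.5, sprung 66 to 75.5 mm up), plain tip inside the blue hole (track y -100 to -70 mm), sprung pin pressed in by only 0.8 to 5.5 mm (x of plain_tip in the frame of track between -0.005 and 0.005 m and z of plain_tip in the frame of track between 0.064 and 0.0755 m and y of plain_tip in the frame of track between -0.1 and -0.07 m and x of sprung_tip in the frame of track between -0.005 and 0.005 m and z of sprung_tip in the frame of track between 0.066 and 0.0755 m and value of joint sprung_pin between 0.0008 and 0.0055 m and linear speed of roller below 0.02 m/s and angular speed of roller below 0.5 rad/s); the robot touches nothing.
It fails at once if the roller is pressed on the track with more than 18 N (contact force between roller and track above 18 N).
It fails at once if a bystander is moved by more than 30 mm (distance of any of parts_tray, old_roller, carton, mug, jar, screwdriver, wrench from where it was at the start of the episode above 0.03 m).
It also fails if it takes over 70 s, if anything falls off the work surface, if the arm or the gripper's body presses on something with over 40 N, if the wrist force passes 120 N, or if a joint passes its speed limit or range.

ROBOT

A 6-joint arm with a two-finger parallel gripper is mounted at the origin on the work surface. World frame = base frame: x ahead of the robot, y to its left, z up, the work surface at z = 0. Lengths are in m, angles in rad, forces in N, time in s.
With the tool pointing down it reaches from about 0.275 to 1 m from the base axis. Payload 8.4 kg.
Tool frame: the origin (TCP) lies at the very end of the fingers, on their centre line; the grasp point (between the pads) lies 19 mm behind it; z points along the fingers, y is the line along which they close (so a half turn about z gives the same grasp; the last joint's range is limited). The gripper opens to 85 mm and grips with 20 to 120 N. Pads are 22 mm wide; open, the fingers measure 114 mm over their backs; the gripper's body (76 mm by 85 mm) begins 54 mm behind the grasp point. The pads swing forward as they close: fully open they stand 13 mm farther back than shut.
Start: joints at [-1.184, 0.353, 1.633, -0, 1.155, -0.002], TCP at [0.237, -0.578, 0.231] pointing down, gripper open.
Joint ranges: [-2.63, 2.63], [-0.92, 2.1], [0.06, 2.66], [-1.3, 4.44], [0, 2.69], [-3.02, 3.02]. Speed limits (rad/s): [2.22, 2.22, 2.79, 3.14, 3.14, 3.14].

INTERFACE

Orientations are given as [roll, pitch, yaw] about the fixed x, y, z axes, in that order (R = Rz(yaw) Ry(pitch) Rx(roll)).
In Python, from station import * gives the robot as it stands.
- The arm moves only by the shell command python3 -m inch 'ROWS' [OPENING]. ROWS is JSON, one flat list of numbers, 6 for each row, row after row: the shift along the tool's x, y, z in cm, then the turn, a rotation vector about the tool's x, y, z in rad. A call has 1 to 5 rows; each row is the pose to reach, as a shift and turn from the pose commanded when the call began, along the tool's axes at that moment; what a row does not reach only later rows make up. A row lasts 1/8 s, in which the tool goes at most 62.5 mm and 10.7 degrees, less where a joint would pass 70% of its speed; a pose out of reach is approached as far as the arm can. A call with a gripper value outside its range is refused whole. OPENING is the closure, from 0 (fully open) to 1 (shut), set as the call begins (- or left out, the last holds). The fingers move at their own pace and stop on an object; the grip force is fixed at half the most. Time passes only in rows, so rows that repeat a pose let the fingers close. It gives the time, the measured TCP pose, the force, the opening and the grip force at its end, in the units of the state.
- get_state(): the state, without advancing time (a new reading comes with each control period).
- grab_frame(name): name is "side" or "top"; returns a dict with "pixels" (400x640x3 uint8, blue, green, red), "vertical_fov" (degrees; the focal length in pixels is half the picture's height over the tangent of half this angle, whatever the lens; pixels are square), "cx", "cy" (the principal point, pixels), "view" (4x4, takes a point from world to camera coordinates). Camera axes: x right, y down, z forward; pixel columns grow to the right and rows downward; lengths in m; the calibration is good to about 2 mm. A picture is of the moment at which its call begins. There is no depth.
- finish_job(): hands the job in; it is judged then, once.
The state is a dict: "time_s": time; "q": joint angles; "qd": joint speeds; "joint_torque": joint torques, N m; "ee_pos": TCP position; "ee_rot": TCP orientation; "ft_force": force on the tool from outside, world axes, zero at the start; "ft_torque": the same for the moment, N m; "finger_gap": opening from 0.0 (shut) to 1.0 (fully open); "grasp_force": force on a finger pad.
Only numpy, scipy, OpenCV 4.12 (cv2) and the standard library are available. Lean on these libraries where they do the work, as an engineer would, in place of code of your own. Each camera call takes 0.05 s, during which the arm holds its last target. There are 200 camera calls.

## Working session

There is one attempt and no reset: what is moved stays moved. The work goes in short steps, Python scripts to look and compute and a shell command to move; the robot and the scene stay as the last step left them, time stands still between calls to the robot, and variables do not carry over. Pictures are saved under pics/ and viewed, at most 10 in all, crops included, and the job is handed in when it is done.

```bash
mkdir -p pics; ls; python3 - <<'E'
from station import *
import cv2,numpy as np
s=get_state();print({k:np.round(v,3) for k,v in s.items()})
for n in("side","top"):
    f=grab_frame(n);cv2.imwrite(f"pics/{n}0.png",f["pixels"]);print(n,f["vertical_fov"],f["cx"],f["cy"],np.round(f["view"],4).tolist())
E
```

```text
pics
{'time_s': np.float64(0.0), 'q': array([-1.184,  0.354,  1.634,  0.   ,  1.155, -0.002]), 'qd': array([-0.001, -0.001, -0.002,  0.001,  0.002,  0.001]), 'joint_torque': array([ 2.0000e-03, -6.0523e+01, -3.4207e+01,  0.0000e+00,  9.0000e-03,
        0.0000e+00]), 'ee_pos': array([ 0.237, -0.578,  0.231]), 'ee_rot': array([-3.14 , -0.   ,  0.389]), 'ft_force': array([ 0.258, -0.098, -0.228]), 'ft_torque': array([ 0.013, -0.001,  0.007]), 'grasp_force': np.float64(0.0), 'finger_gap': np.float64(1.002)}
side 57.341732451856934 319.9166013745211 197.04809504973383 [[-0.7128, -0.7011, -0.0176, 0.3802], [-0.5032, 0.5288, -0.6835, 0.2988], [0.4885, -0.4783, -0.7297, 0.9577], [0.0, 0.0, 0.0, 1.0]]
top 53.60401454839228 320.89075743724777 195.2362635691758 [[0.0239, -0.9997, -0.0083, -0.0089], [-0.9925, -0.0228, -0.1199, 0.5444], [0.1196, 0.0111, -0.9928, 1.071], [0.0, 0.0, 0.0, 1.0]]
```

View pics/top0.png

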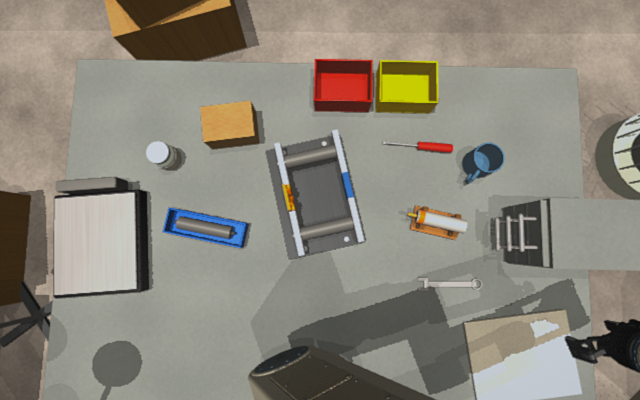

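View pics/side0.png

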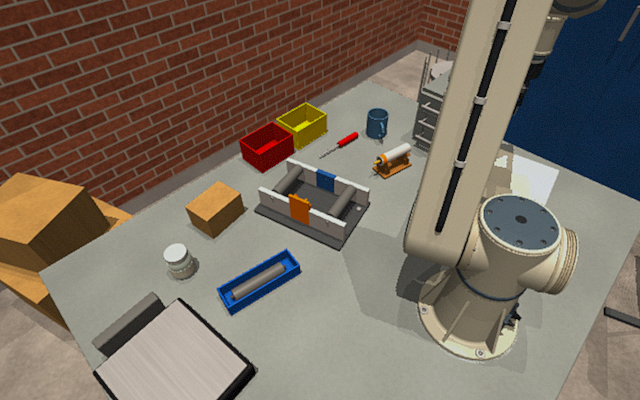

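The top view shows the track around (318,195), with the orange bracket at (289,197) and the blue one at (348,185). The spare roller is at (440,221), brass pin to the left at (408,215). The side view shows the same layout unobstructed. Next I'll measure with masks and make one enlarged composite.

```bash
cat > h.py <<'E'
from station import *
import cv2,numpy as np
def frame(n):
    f=grab_frame(n);f["f"]=200/np.tan(np.radians(f["vertical_fov"]/2));return f
def ray(f,p):
    V=np.array(f["view"]);R=V[:3,:3];o=-R.T@V[:3,3]
    return o,R.T@np.array([(p[0]-f["cx"])/f["f"],(p[1]-f["cy"])/f["f"],1])
def onz(f,p,z):
    o,d=ray(f,p);return o+d*(z-o[2])/d[2]
def proj(f,X):
    c=np.array(f["view"])@np.append(X,1);return np.array([f["cx"],f["cy"]])+f["f"]*c[:2]/c[2]
def tri(f,p,g,q):
    o,d=ray(f,p);u,e=ray(g,q);d/=np.linalg.norm(d);e/=np.linalg.norm(e)
    t=np.linalg.lstsq(np.c_[d,-e],u-o,rcond=None)[0];a=o+t[0]*d;b=u+t[1]*e
    return (a+b)/2,np.linalg.norm(a-b)
def mask(f,lo,hi,box):
    h=cv2.cvtColor(f["pixels"],cv2.COLOR_BGR2HSV);m=cv2.inRange(h,lo,hi);k=np.zeros_like(m);x0,y0,x1,y1=box;k[y0:y1,x0:x1]=1
    return m*k
def big(m):
    n,l,s,c=cv2.connectedComponentsWithStats(m);i=1+np.argmax(s[1:,4]);return (l==i),s[i],c[i]
E
python3 - <<'E'
from h import *
t=frame("top");s=frame("side")
a=cv2.resize(t["pixels"][125:265,265:370],None,fx=4,fy=4,interpolation=2)
b=cv2.resize(t["pixels"][195:245,395:475],None,fx=3,fy=3,interpolation=2)
c=cv2.resize(s["pixels"][150:250,250:375],None,fx=3,fy=3,interpolation=2)
o=np.zeros((560,800,3),np.uint8);o[:,:420]=a;o[:150,425:665]=b;o[160:460,425:800]=c
cv2.imwrite("pics/z.png",o)
for n,f,lo,hi,box,z in[("orT",t,(8,150,90),(20,255,255),(270,170,305,220),.114),("blT",t,(100,120,60),(125,255,255),(335,165,362,205),.082),("whT",t,(0,0,170),(180,60,255),(412,200,472,240),.065),
  ("orS",s,(5,150,90),(20,255,255),(280,185,320,230),None),("blS",s,(100,120,60),(125,255,255),(310,160,340,195),None),("whS",s,(0,0,170),(180,60,255),(375,140,415,175),None)]:
    m,st,c=big(mask(f,lo,hi,box));p=np.argwhere(m)[:,::-1].astype(np.float32);r=cv2.minAreaRect(p)
    print(n,st,c.round(1),np.round(cv2.boxPoints(r),1).tolist(),onz(f,c,z).round(4) if z else '')
E
```

```text
orT [285 185  10  26 100] [290.  196.9] [[285.0, 185.0], [291.6000061035156, 184.1999969482422], [294.70001220703125, 209.39999389648438], [288.0, 210.1999969482422]] [0.5286 0.0827 0.114 ]
blT [342 172  12  26 178] [347.1 184.4] [[340.70001220703125, 173.0], [347.6000061035156, 171.39999389648438], [353.3999938964844, 195.6999969482422], [346.5, 197.39999389648438]] [ 0.5692 -0.066   0.082 ]
whT [424 212  44  20 462] [445.7 221.9] [[423.6000061035156, 222.5], [426.0, 212.0], [468.20001220703125, 221.60000610351562], [465.8999938964844, 232.10000610351562]] [ 0.4762 -0.3323  0.065 ]
orS [288 194  23  31 477] [299.2 208.3] [[288.0, 194.0], [310.0, 194.0], [310.0, 224.0], [288.0, 224.0]] 
blS [316 169  20  23 291] [325.1 180.3] [[311.6000061035156, 184.39999389648438], [317.20001220703125, 168.60000610351562], [338.29998779296875, 176.1999969482422], [332.70001220703125, 192.0]] 
whS [384 143  27  16 196] [397. 150.] [[383.6000061035156, 152.1999969482422], [407.6000061035156, 140.8000030517578], [410.79998779296875, 147.6999969482422], [386.8999938964844, 159.0]]
```

View pics/z.png

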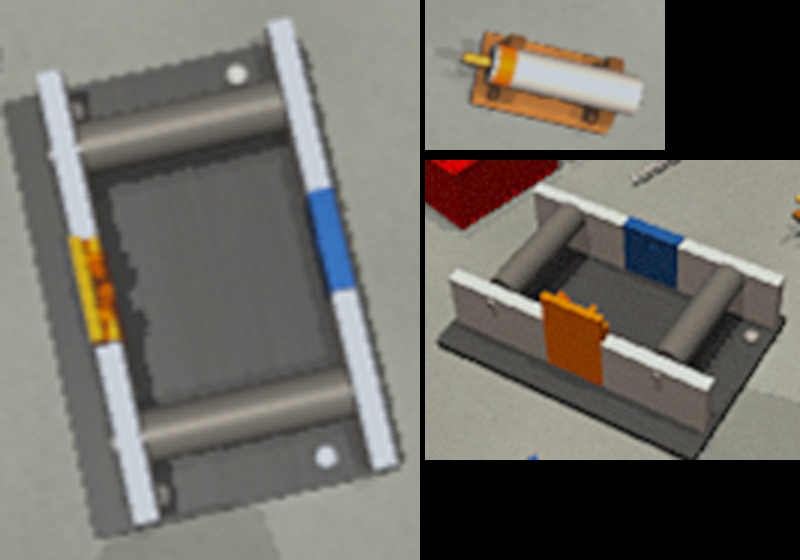

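The zoom shows the rails running continuously, with the yellow top face of the orange bracket at crop (70–120, 236–343), the blue bracket at (310–355, 188–290), and the roller with its brass tip at the left. The roller and track yaws differ by about 27°. Now for the numbers.

```bash
cat > m.py <<'E'
from h import *
t=frame("top")
V=np.array(t["view"]);print("cam",(-V[:3,:3].T@V[:3,3]).round(3))
P={}
for n,box,v in[("L",(270,138,308,260),190),("R",(328,125,372,250),190)]:
    m=mask(t,(0,0,v),(180,50,255),box)
    h=cv2.cvtColor(t["pixels"],cv2.COLOR_BGR2HSV)
    mm=m|(mask(t,(8,100,90),(30,255,255),box) if n=="L" else mask(t,(100,120,60),(125,255,255),box))
    b,st,c=big(mm)
    # subpixel centreline of the rail top at each row from white mask
    p=np.argwhere(m>0)[:,::-1].astype(np.float32)
    vx,vy,x0,y0=cv2.fitLine(p,cv2.DIST_HUBER,0,.01,.01).ravel()
    d=np.array([vx,vy]); s=(p-[x0,y0])@d; w=(p-[x0,y0])@[-vy,vx]
    A=np.array([x0,y0])+d*np.percentile(s,.2);B=np.array([x0,y0])+d*np.percentile(s,99.8)
    a,bb=onz(t,A,.08),onz(t,B,.08)
    u=(a-bb)[:2];u*=np.sign(u[0]);print(n,"mid",((a+bb)/2).round(4),"len",np.linalg.norm(u).round(4),"yaw",np.arctan2(u[1],u[0]).round(4),"w px",np.percentile(w,[1,99]).round(2))
    P[n]=(a+bb)/2
d=P["L"]-P["R"];print("gap",np.linalg.norm(d),"yaw",np.arctan2(-d[0],d[1]),"mid",(P["L"]+P["R"])/2)
# blue bracket
m,st,c=big(mask(t,(100,120,60),(125,255,255),(335,165,362,205)))
r=cv2.boxPoints(cv2.minAreaRect(np.argwhere(m)[:,::-1].astype(np.float32)));print("blue",[onz(t,q,.082)[:2].round(4).tolist() for q in r])
# roller
m=mask(t,(0,0,110),(180,70,255),(420,205,472,240))
for n,lo,hi,box in[("white",(0,0,175),(180,60,255),(412,200,472,240)),("band",(8,120,150),(22,255,255),(412,205,428,232)),("brass",(22,100,80),(35,255,255),(400,205,420,225))]:
    m,st,c=big(mask(t,lo,hi,box));q=np.argwhere(m)[:,::-1].astype(np.float32);vx,vy,_,_=cv2.fitLine(q,2,0,.01,.01).ravel()
    r=cv2.boxPoints(cv2.minAreaRect(q));W=[onz(t,k,.065)[:2].round(4).tolist() for k in r]
    print(n,st[4],onz(t,c,.065).round(4),W)
E
python3 m.py
```

```text
cam [ 0.412 -0.008  1.128]
L mid [0.53   0.0894 0.08  ] len 0.3076 yaw 0.2491 w px [-2.51  2.61]
R mid [ 0.5698 -0.0663  0.08  ] len 0.307 yaw 0.2457 w px [-2.66 13.85]
gap 0.16077510979297943 yaw 0.24984803353518034 mid [0.54988426 0.01154194 0.08      ]
blue [[0.5996, -0.0482], [0.6046, -0.0667], [0.5392, -0.0832], [0.5344, -0.0648]]
white 448 [ 0.4763 -0.3322  0.065 ] [[0.4741, -0.2733], [0.5017, -0.2798], [0.4782, -0.3923], [0.4508, -0.3855]]
band 74 [ 0.4893 -0.268   0.065 ] [[0.4747, -0.255], [0.5095, -0.2645], [0.5054, -0.2806], [0.4707, -0.271]]
brass 18 [ 0.4951 -0.2421  0.065 ] [[0.4925, -0.2316], [0.4979, -0.2316], [0.4984, -0.253], [0.493, -0.253]]
```

```bash
cat > go.py <<'E'
import sys;from h import *
from scipy.spatial.transform import Rotation as R
# target x y z yaw -> shift cm and rotvec in present tool axes
x,y,z,w=map(float,sys.argv[1:5]);s=get_state();A=R.from_euler("xyz",s["ee_rot"]);B=R.from_euler("xyz",[np.pi,0,w])
print((100*A.inv().apply(np.array([x,y,z])-s["ee_pos"])).round(2),(A.inv()*B).as_rotvec().round(3))
E
python3 go.py .4785 -.3241 .18 1.368
```

```text
[ 31.99 -14.34   5.1 ] [-0.001 -0.    -0.979]
```

```bash
python3 -m inch '[6,-2.8,0,0,0,-0.18, 12,-5.6,0,0,0,-0.36, 18,-8.4,0,0,0,-0.54, 24,-11,0,0,0,-0.72, 29,-13,0,0,0,-0.88]' 0; python3 go.py .4785 -.3241 .15 1.368
```

```text
time_s: 0.88
ee_pos: [0.4533, -0.3503, 0.2315]
ee_rot: [3.141, 0.0, 1.274]
ft_force: [0.6, -0.2, -0.2]
finger_gap: 1.001
grasp_force: 0.0
[3.24 1.64 8.15] [ 0.     0.    -0.094]
```

```bash
python3 -m inch '[3.2,1.6,4,0,0,-0.095, 3.2,1.6,8,0,0,-0.095, 3.2,1.6,8,0,0,-0.095, 3.2,1.6,8,0,0,-0.095]'; python3 go.py .4785 -.3241 .046 1.368; python3 - <<'E'
from h import *
t=frame("top");s=frame("side")
a=cv2.resize(t["pixels"][170:270,370:500],None,fx=3,fy=3,interpolation=2)
c=cv2.resize(s["pixels"][100:200,340:470],None,fx=3,fy=3,interpolation=2)
cv2.imwrite("pics/a.png",np.hstack([a,c]))
E
```

```text
time_s: 1.38
ee_pos: [0.4773, -0.3268, 0.1525]
ee_rot: [3.141, 0.0, 1.363]
ft_force: [-0.5, -0.5, -0.3]
finger_gap: 1.002
grasp_force: 0.0
[ 0.29  0.05 10.65] [ 0.001  0.    -0.005]
```

View pics/a.png

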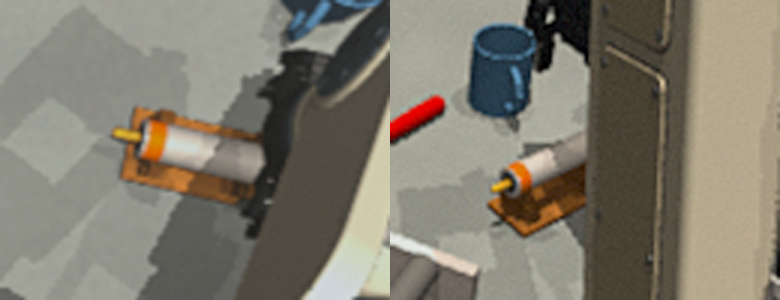

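The view shows the gripper straddling the roller's plain half as seen with parallax, and the brass pin and band are free at (411–424, 215). That agrees with the calculation, so I'm descending.

```bash
python3 -m inch '[0.3,0,4,0,0,-0.005, 0.3,0,7.5,0,0,-0.005, 0.3,0,10.6,0,0,-0.005, 0.3,0,10.6,0,0,-0.005, 0.3,0,10.6,0,0,-0.005]'; python3 go.py .4785 -.3241 .046 1.368
```

```text
time_s: 2.1
ee_pos: [0.4785, -0.3241, 0.0471]
ee_rot: [3.139, 0.001, 1.368]
ft_force: [-0.1, 0.6, 0.6]
finger_gap: 1.002
grasp_force: 0.0
[0.   0.   0.11] [0.002 0.001 0.   ]
```

```bash
for i in 1 2; do python3 -m inch '[0,0,0,0,0,0, 0,0,0,0,0,0, 0,0,0,0,0,0, 0,0,0,0,0,0, 0,0,0,0,0,0]' 1; done
```

```text
time_s: 2.72
ee_pos: [0.479, -0.3238, 0.0464]
ee_rot: [3.139, 0.001, 1.369]
ft_force: [1.7, 0.3, 6.8]
finger_gap: 0.405
grasp_force: 59.1
time_s: 3.35
ee_pos: [0.479, -0.3238, 0.0464]
ee_rot: [3.139, 0.001, 1.369]
ft_force: [2.4, 0.8, 4.9]
finger_gap: 0.404
grasp_force: 59.1
```

```bash
python3 -m inch '[0,0,-2,0,0,0, 0,0,-5,0,0,0, 0,0,-9,0,0,0, 0,0,-12,0,0,0, 0,0,-12,0,0,0]'; python3 go.py .5536 -.0031 .165 1.819
```

```text
time_s: 3.98
ee_pos: [0.4787, -0.3239, 0.1674]
ee_rot: [3.138, 0.002, 1.369]
ft_force: [-0.4, -1.0, -2.9]
finger_gap: 0.402
grasp_force: 60.3
[32.93  0.9   0.18] [ 0.003  0.003 -0.45 ]
```

```bash
python3 -m inch '[5.5,0.15,0,0,0,-0.08, 11,0.3,0,0,0,-0.16, 17,0.5,0,0,0,-0.25, 22,0.6,0,0,0,-0.33, 28,0.8,0,0.003,0.003,-0.4]'; python3 -m inch '[2,0,0,0,0,-0.03, 4,0.1,0,0,0,-0.04, 4,0.1,0,0,0,-0.04, 4,0.1,0,0,0,-0.04]';  python3 go.py .5536 -.0031 .165 1.819
python3 - <<'E'
from h import *
t=frame("top");s=frame("side")
a=cv2.resize(t["pixels"][125:265,265:385],None,fx=4,fy=4,interpolation=2)
c=cv2.resize(s["pixels"][100:260,250:350],None,fx=3,fy=3,interpolation=2)
o=np.zeros((560,780,3),np.uint8);o[:,:480]=a;o[:480,480:]=c
cv2.imwrite("pics/b.png",o)
E
```

```text
time_s: 4.6
ee_pos: [0.5407, -0.0489, 0.1635]
ee_rot: [-3.137, -0.004, 1.771]
ft_force: [1.6, 0.2, -2.3]
finger_gap: 0.408
grasp_force: 60.4
time_s: 5.1
ee_pos: [0.5345, -0.0119, 0.1652]
ee_rot: [-3.139, -0.003, 1.808]
ft_force: [-0.0, -0.1, -3.0]
finger_gap: 0.402
grasp_force: 60.4
[0.41 2.07 0.02] [-0.002 -0.003 -0.011]
```

View pics/b.png

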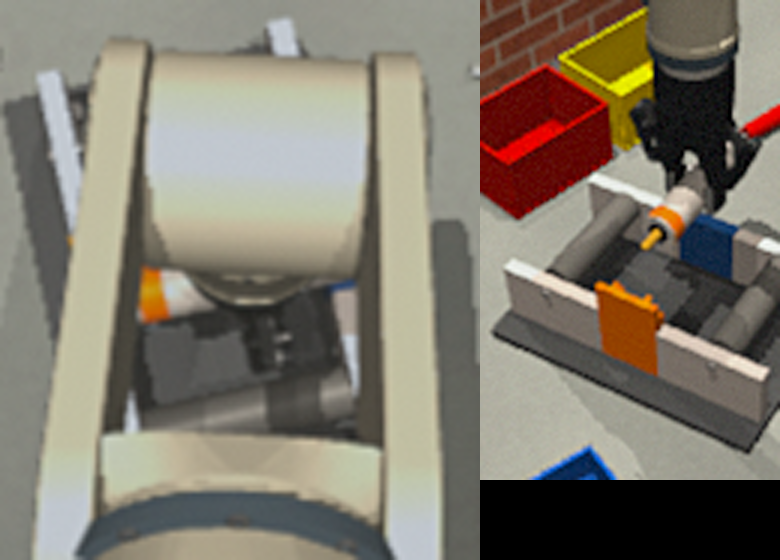

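The side view shows the roller held level with the brass tip at side pixel ≈(306,180), above and short of the orange bracket. The arm blocks the top view. I'll correct the residual, then check tip and bracket in the side view.

```bash
python3 -m inch '[0.4,2.05,0,0,-0.003,-0.011, 0.4,2.05,0,0,-0.003,-0.011, 0.4,2.05,0,0,-0.003,-0.011]';  python3 go.py .5536 -.0031 .165 1.819
cat > look.py <<'E'
import sys;from h import *
s=frame("side");st=get_state();print(np.round(st["ee_pos"],4),np.round(st["ee_rot"],4))
c=np.cos(.248);S=np.sin(.248);b0=np.array([.5492,.0144])
tr=lambda X:np.array([(X[0]-b0[0])*c+(X[1]-b0[1])*S,-(X[0]-b0[0])*S+(X[1]-b0[1])*c])*1000
u=np.array([-S,c])
zt=st["ee_pos"][2]+.0186
tip=np.append(st["ee_pos"][:2]+.091*u,zt);print("expected tip track",tr(tip).round(1),"px",proj(s,tip).round(1))
W=lambda x,y,z:np.append(b0+x*np.array([c,S])+y*u,z)
for n,q in[("or outer top L",W(-.035,.085,.114)),("or outer top R",W(.035,.085,.114)),("slot",W(0,.078,.114)),("blue in top -x",W(-.035,-.075,.082)),("blue in top +x",W(.035,-.075,.082)),("railL end -",W(-.154,.085,.08)),("railL end +",W(.154,.085,.08))]:print(n,proj(s,q).round(1))
a=cv2.resize(s["pixels"][140:240,250:350],None,fx=6,fy=6,interpolation=2)
cv2.imwrite(sys.argv[1],a)
E
python3 look.py pics/c.png
```

```text
time_s: 5.58
ee_pos: [0.5531, -0.0029, 0.1652]
ee_rot: [-3.139, -0.001, 1.819]
ft_force: [-0.7, -0.7, -2.7]
finger_gap: 0.402
grasp_force: 60.5
[-0.03  0.05  0.02] [-0.003 -0.001  0.   ]
[ 0.553  -0.0029  0.1652] [-3.1385e+00 -7.0000e-04  1.8191e+00]
expected tip track [-0.6 73.3] px [298.5 179.9]
or outer top L [307.6 203.4]
or outer top R [287.8 194.9]
slot [298.9 197.6]
blue in top -x [333.8 178.2]
blue in top +x [315.4 171.1]
railL end - [343.2 226.3]
railL end + [257.6 189. ]
```

View pics/c.png

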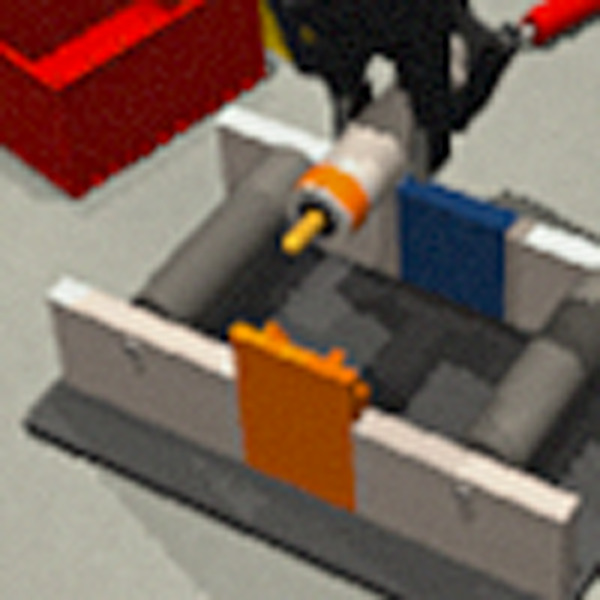

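```bash
cat > ck.py <<'E'
from h import *
s=frame("side");t=frame("top");t["pixels"]=cv2.imread("pics/top0.png");s0=dict(s);s0["pixels"]=cv2.imread("pics/side0.png")
st=get_state();c=np.cos(.248);S=np.sin(.248);b0=np.array([.5492,.0144]);u=np.array([-S,c])
W=lambda x,y,z:np.append(b0+x*np.array([c,S])+y*u,z)
def show(n,f,lo,hi,box):
    m,q,_=big(mask(f,lo,hi,box));cc=cv2.minAreaRect(np.argwhere(m)[:,::-1].astype(np.float32))
    k=np.argwhere(m).mean(0)[::-1];print(n,q,k.round(2));return k
def poly(f,P):
    q=np.array([proj(f,p) for p in P],np.float32);M=cv2.moments(q);return (np.array([M["m10"],M["m01"]])/M["m00"]).round(2),q.round(1).tolist()
show("orange side",s0,(3,120,60),(25,255,255),(275,180,325,235));print(poly(s,[W(-.035,.085,.012),W(.035,.085,.012),W(.035,.085,.114),W(-.035,.085,.114)]))
show("blue side",s0,(100,100,40),(125,255,255),(305,160,345,197));print(poly(s,[W(-.035,-.075,.02),W(.035,-.075,.02),W(.035,-.091,.082),W(-.035,-.091,.082)]))
show("orange top",t,(5,100,60),(35,255,255),(275,175,305,220));print(poly(t,[W(-.035,.085,.114),W(.035,.085,.114),W(.035,.069,.09),W(-.035,.069,.09)]))
show("blue top",t,(100,100,40),(125,255,255),(335,165,362,205));print(poly(t,[W(-.035,-.091,.082),W(.035,-.091,.082),W(.035,-.075,.082),W(-.035,-.075,.082)]))
show("brass",s,(18,120,80),(35,255,255),(290,170,312,185))
p=st["ee_pos"];print(proj(s,np.append(p[:2]+.078*u,p[2]+.0186)).round(2))
show("band",s,(3,150,100),(16,255,255),(295,160,315,185));print(proj(s,np.append(p[:2]+.057*u,p[2]+.0186)).round(2))
print("px per 10mm x,y,z",[(proj(s,W(*d)) -proj(s,W(0,0.08,.11))).round(2).tolist() for d in((.01,.08,.11),(0,.09,.11),(0,.08,.12))])
E
python3 ck.py
```

```text
orange side [288 193  23  33 497] [299.01 208.1 ]
(array([298.73, 209.99]), [[309.0, 225.1999969482422], [290.3999938964844, 216.8000030517578], [287.79998779296875, 194.89999389648438], [307.6000061035156, 203.39999389648438]])
blue side [316 169  20  24 312] [325.21 180.08]
(array([325.89, 179.81]), [[333.6000061035156, 191.5], [315.79998779296875, 184.3000030517578], [317.79998779296875, 168.3000030517578], [336.20001220703125, 175.3000030517578]])
orange top [282 184  15  27 237] [288.59 197.04]
(array([287.91, 196.76]), [[287.3999938964844, 210.0], [281.6000061035156, 183.8000030517578], [288.5, 183.8000030517578], [294.20001220703125, 209.39999389648438]])
blue top [342 172  12  26 193] [347.13 184.59]
(array([347.16, 184.35]), [[353.1000061035156, 196.3000030517578], [347.1000061035156, 171.0], [341.20001220703125, 172.3000030517578], [347.20001220703125, 197.60000610351562]])
brass [297 175   7   7  31] [300.03 178.16]
[300.84 177.16]
band [307 170   5   8  24] [308.71 173.04]
[304.71 172.79]
px per 10mm x,y,z [[-2.81, -1.2], [-1.81, 2.15], [-0.2, -2.29]]
```

```bash
python3 -m inch '[-0.4,0,2,-0.003,0,0, -0.4,0,4,-0.003,0,0, -0.4,0,6,-0.003,0,0, -0.4,0,7.9,-0.003,0,0, -0.4,0,7.9,-0.003,0,0]'; python3 -m inch '[0,0,0,0,0,0, 0,0,0,0,0,0]'; python3 look.py pics/d.png
```

```text
time_s: 6.35
ee_pos: [0.5531, -0.0063, 0.0853]
ee_rot: [-3.14, -0.001, 1.82]
ft_force: [-0.6, 1.0, -2.7]
finger_gap: 0.404
grasp_force: 60.5
time_s: 6.6
ee_pos: [0.5551, -0.0062, 0.0873]
ee_rot: [3.139, -0.0, 1.82]
ft_force: [-0.4, -0.6, -2.3]
finger_gap: 0.401
grasp_force: 60.5
[ 0.5551 -0.0062  0.0873] [ 3.1394e+00 -3.0000e-04  1.8197e+00]
expected tip track [ 0.6 69.6] px [300.4 197.6]
or outer top L [307.6 203.4]
or outer top R [287.8 194.9]
slot [298.9 197.6]
blue in top -x [333.8 178.2]
blue in top +x [315.4 171.1]
railL end - [343.2 226.3]
railL end + [257.6 189. ]
```

View pics/d.png

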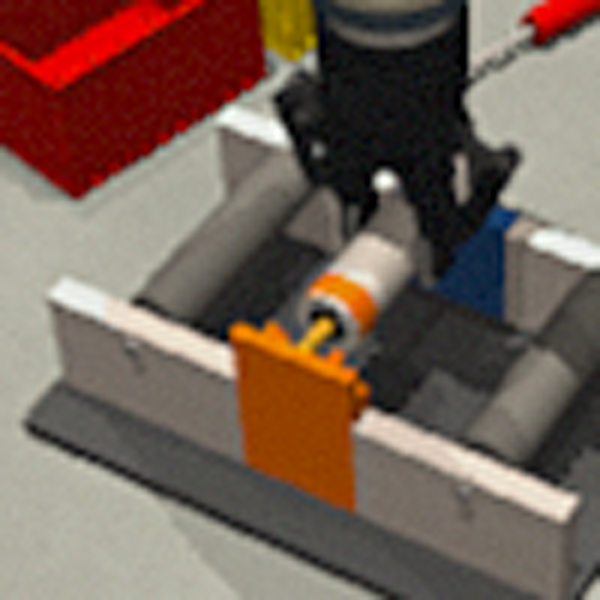

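The pin is between the flare lips (lips at crop (272,330) and (340,355), tip at about (303,350)). Next I'll advance gently until it touches the back wall.

```bash
cat > f.py <<'E'
from h import *
# averaged force and pose in track axes (mm, N); camera calls give time to average
P=[];F=[]
for _ in range(4):
    s=get_state();c=np.cos(.248);S=np.sin(.248);d=s["ee_pos"][:2]-[.5492,.0144];f=s["ft_force"]
    P.append([d[0]*c+d[1]*S,-d[0]*S+d[1]*c,s["ee_pos"][2]]);F.append([f[0]*c+f[1]*S,-f[0]*S+f[1]*c,f[2]]);grab_frame("side")
print("tcp track mm",(1000*np.mean(P,0)).round(1),"F",np.mean(F,0).round(2),"sd",np.std(F,0).round(2),np.round(s["ee_rot"],3))
E
python3 f.py;python3 -m inch '[0.2,-0.1,0,0,0,0, 0.3,-0.1,0.1,0,0,0, 0.3,-0.1,0.1,0,0,0]' >/dev/null; python3 f.py; python3 -m inch '[0.15,0,0,0,0,0, 0.3,0,0,0,0,0]'>/dev/null; python3 f.py; python3 -m inch '[0.15,0,0,0,0,0, 0.3,0,0,0,0,0]'>/dev/null; python3 f.py
```

```text
tcp track mm [  0.5 -21.4  87.1] F [-0.33  0.57 -2.72] sd [0.66 0.28 0.13] [ 3.14 -0.    1.82]
tcp track mm [ -0.9 -18.3  85.4] F [-0.02 -1.43 -2.77] sd [0.5  0.18 0.61] [ 3.141e+00 -1.000e-03  1.820e+00]
tcp track mm [ -0.9 -15.2  85.4] F [ 0.08 -2.32 -2.67] sd [0.65 0.5  0.41] [ 3.141e+00 -1.000e-03  1.820e+00]
tcp track mm [ -0.9 -12.2  85.4] F [-0.   -3.5  -2.36] sd [0.29 0.59 0.47] [ 3.141e+00 -1.000e-03  1.820e+00]
```

```bash
sed -i 's/range(4)/range(8)/' f.py; python3 -m inch '[-0.5,0,0,0,0,0, -0.98,0,0,0,0,0, -0.98,0,0,0,0,0, -0.98,0,0,0,0,0]'>/dev/null; python3 f.py; for i in 1 2 3; do python3 -m inch '[0.1,0,0,0,0,0, 0.1,0,0,0,0,0]'>/dev/null; python3 f.py;done
```

```text
tcp track mm [ -1.  -21.9  85.4] F [ 0.04 -0.01 -2.96] sd [0.34 0.38 0.34] [ 3.141e+00 -1.000e-03  1.820e+00]
tcp track mm [ -0.9 -21.   85.4] F [-0.04  0.08 -2.51] sd [0.59 0.45 0.56] [ 3.141e+00 -1.000e-03  1.820e+00]
tcp track mm [ -0.9 -20.   85.4] F [-0.09  0.18 -2.56] sd [0.61 0.4  0.35] [ 3.141e+00 -1.000e-03  1.820e+00]
tcp track mm [ -0.9 -19.1  85.4] F [ 0.01 -1.07 -2.36] sd [0.4  0.77 0.57] [ 3.141e+00 -1.000e-03  1.820e+00]
```

```bash
python3 -m inch '[0.3,0,0,0,0,0, 0.6,0,0,0,0,0, 0.9,0,0,0,0,0, 1.2,0,0,0,0,0, 1.2,0,0,0,0,0]'>/dev/null; python3 f.py; python3 -m inch '[0.1,0,0,0,0,0, 0.17,0,0,0,0,0, 0.17,0,0,0,0,0]'>/dev/null; python3 f.py
```

```text
tcp track mm [-0.9 -7.1 85.4] F [-0.04 -4.06 -2.8 ] sd [0.48 0.51 0.42] [ 3.141e+00 -1.000e-03  1.820e+00]
tcp track mm [-0.9 -5.4 85.4] F [ 0.29 -4.73 -2.8 ] sd [0.46 0.47 0.36] [ 3.141e+00 -1.000e-03  1.820e+00]
```

```bash
python3 -m inch '[0,0,0.3,0,0,0, 0,0,0.6,0,0,0, 0,0,0.9,0,0,0, 0,0,0.9,0,0,0]'>/dev/null; python3 f.py; python3 -m inch '[0,0,0.2,0,0,0, 0,0,0.4,0,0,0, 0,0,0.4,0,0,0]'>/dev/null; python3 f.py;  python3 -m inch '[0,0,0.2,0,0,0, 0,0,0.4,0,0,0, 0,0,0.4,0,0,0]'>/dev/null; python3 f.py
```

```text
tcp track mm [-1.  -5.3 76.3] F [ 0.2  -4.31 -2.89] sd [0.56 0.6  0.44] [ 3.141e+00 -1.000e-03  1.820e+00]
tcp track mm [-0.9 -5.4 72.4] F [ 0.6  -4.55 -2.33] sd [0.24 0.33 0.41] [ 3.141e+00 -1.000e-03  1.820e+00]
tcp track mm [-1.  -5.3 68.3] F [ 0.25 -4.84 -2.08] sd [0.41 0.42 0.39] [ 3.141e+00 -1.000e-03  1.820e+00]
```

```bash
for i in 1 2 3; do python3 -m inch '[0,0,0.15,0,0,0, 0,0,0.3,0,0,0, 0,0,0.3,0,0,0]'>/dev/null; python3 f.py; done; python3 look.py pics/e.png
```

```text
tcp track mm [-0.9 -5.4 65.4] F [ 0.19 -4.54 -2.06] sd [0.56 0.57 0.57] [ 3.141e+00 -1.000e-03  1.820e+00]
tcp track mm [-1.  -5.3 62.3] F [ 0.09 -4.72 -1.84] sd [0.5  0.45 0.65] [ 3.141e+00 -1.000e-03  1.820e+00]
tcp track mm [-0.9 -5.3 59.4] F [ 0.25 -4.46 -1.87] sd [0.21 0.52 0.49] [ 3.141e+00 -1.000e-03  1.820e+00]
[0.5496 0.009  0.0594] [ 3.1408e+00 -6.0000e-04  1.8198e+00]
expected tip track [-0.9 85.7] px [298.5 207.4]
or outer top L [307.6 203.4]
or outer top R [287.8 194.9]
slot [298.9 197.6]
blue in top -x [333.8 178.2]
blue in top +x [315.4 171.1]
railL end - [343.2 226.3]
railL end + [257.6 189. ]
```

View pics/e.png

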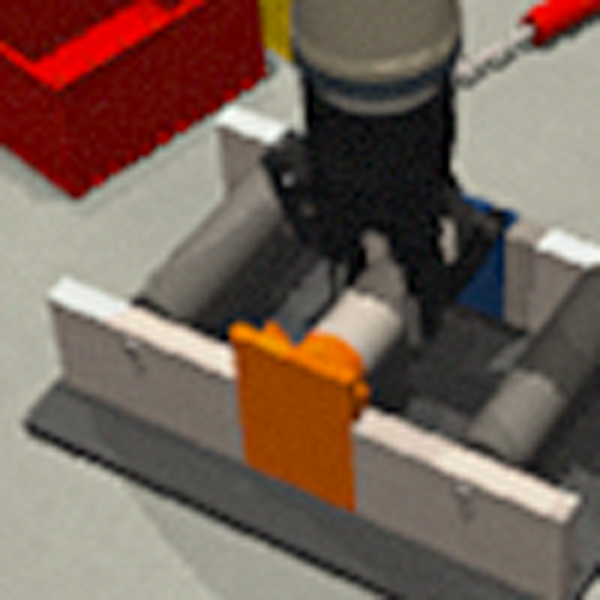

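The roller now sits between the brackets, level, with the band at crop (335,350) just behind the orange bracket. Forces are only the spring's. Lowering to hole height.

```bash
python3 -m inch '[0,0,0.2,0,0,0, 0,0,0.45,0,0,0, 0,0,0.45,0,0,0]'>/dev/null; python3 f.py; for i in 1 2; do python3 -m inch '[0,0,0.14,0,0,0, 0,0,0.14,0,0,0]'>/dev/null; python3 f.py; done
```

```text
tcp track mm [-1.  -5.3 54.8] F [ 0.64 -4.65 -2.39] sd [0.42 0.53 0.44] [ 3.141e+00 -1.000e-03  1.820e+00]
tcp track mm [-0.9 -5.3 53.5] F [ 0.2  -4.41 -1.38] sd [0.44 0.45 0.41] [ 3.141e+00 -1.000e-03  1.820e+00]
tcp track mm [-0.9 -5.3 52.1] F [ 0.31 -4.62 -1.9 ] sd [0.52 0.4  0.48] [ 3.141e+00 -1.000e-03  1.820e+00]
```

```bash
for i in 1 2 3; do python3 -m inch '[-0.15,0,0,0,0,0, -0.3,0,0,0,0,0, -0.3,0,0,0,0,0]'>/dev/null; python3 f.py; done
```

```text
tcp track mm [-0.9 -8.3 52.1] F [ 0.35 -3.99 -2.11] sd [0.62 0.65 0.66] [ 3.141e+00 -1.000e-03  1.820e+00]
tcp track mm [ -0.9 -11.3  52.1] F [ 0.46 -3.12 -2.06] sd [0.36 0.32 0.55] [ 3.141e+00 -1.000e-03  1.820e+00]
tcp track mm [ -0.9 -14.4  52.1] F [ 0.95 -2.4  -2.16] sd [0.62 0.66 0.25] [ 3.141e+00 -1.000e-03  1.820e+00]
```

```bash
python3 -m inch '[-0.1,0,0,0,0,0, -0.17,0,0.04,0,0,0, -0.17,0,0.04,0,0,0]'>/dev/null; python3 f.py; python3 -m inch '[0,0,0,0,0,0, 0,0,0,0,0,0, 0,0,0,0,0,0, 0,0,0,0,0,0, 0,0,0,0,0,0]' 0;python3 -m inch '[0,0,0,0,0,0, 0,0,0,0,0,0, 0,0,0,0,0,0]'; python3 f.py
```

```text
tcp track mm [ -0.9 -16.   51.6] F [ 0.72 -2.17 -2.82] sd [0.64 0.44 0.31] [ 3.141e+00 -1.000e-03  1.820e+00]
time_s: 23.6
ee_pos: [0.5522, -0.0013, 0.0517]
ee_rot: [3.141, -0.001, 1.82]
ft_force: [0.4, 0.8, -0.0]
finger_gap: 1.0
grasp_force: 0.0
time_s: 23.98
ee_pos: [0.5523, -0.0014, 0.0517]
ee_rot: [3.141, -0.001, 1.82]
ft_force: [-0.5, -1.2, 0.1]
finger_gap: 1.002
grasp_force: 0.0
tcp track mm [ -0.9 -16.   51.7] F [-0.1  -0.01 -0.03] sd [0.54 0.59 0.45] [ 3.141e+00 -1.000e-03  1.820e+00]
```

```bash
python3 -m inch '[0,0,-3,0,0,0, 0,0,-7,0,0,0, 0,0,-12,0,0,0, 0,0,-17,0,0,0, 0,0,-20,0,0,0]'; python3 -m inch '[-6,0,0,0,0,0, -12,0,0,0,0,0, -18,0,0,0,0,0, -24,0,0,0,0,0, -28,0,0,0,0,0]';python3 -m inch '[-3,0,0,0,0,0, -3,0,0,0,0,0]' ; python3 - <<'E'
from h import *
t=frame("top");s=frame("side")
a=cv2.resize(t["pixels"][125:265,265:370],None,fx=4,fy=4,interpolation=2)
c=cv2.resize(s["pixels"][150:240,265:355],None,fx=4,fy=4,interpolation=2)
o=np.zeros((560,780,3),np.uint8);o[:,:420]=a;o[:360,420:]=c
cv2.imwrite("pics/g.png",o)
E
```

```text
time_s: 25.0
ee_pos: [0.5528, -0.0015, 0.2545]
ee_rot: [3.138, 0.0, 1.82]
ft_force: [0.3, 0.0, 0.1]
finger_gap: 1.0
grasp_force: 0.0
time_s: 25.62
ee_pos: [0.6213, -0.2756, 0.2513]
ee_rot: [3.141, -0.0, 1.818]
ft_force: [-0.4, -0.1, 0.7]
finger_gap: 0.997
grasp_force: 0.0
time_s: 25.88
ee_pos: [0.6284, -0.3039, 0.2509]
ee_rot: [3.141, -0.001, 1.818]
ft_force: [0.9, -0.1, 0.1]
finger_gap: 1.003
grasp_force: 0.0
```

View pics/g.png

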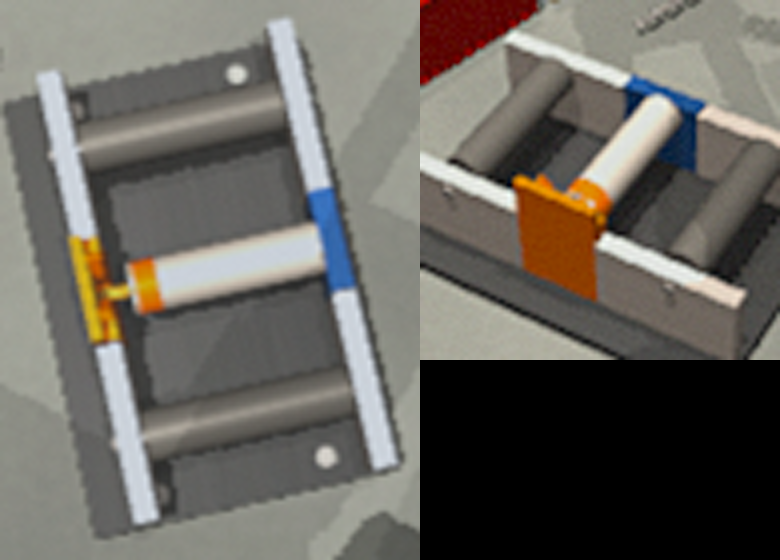

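The top view shows the roller level across the bay. Its plain end is flush on the blue bracket at crop (325,248) and its brass pin is in the slot at (115,292). The side view agrees, so I'm handing it in.

```bash
python3 -c "
from station import *
print(finish_job())"
```

```text
the job is handed in; nothing more can be done
None
```

The spare roller is refitted in the bay: the last pictures show the plain end flush on the blue bracket and the brass pin in the orange slot. The gripper has let go and is clear, and I handed the job in at about 26 s; no verdict was returned.

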